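Push a cast cover home against fence and stop

TASK

Push the cast end cover across the bench, without lifting it, until one long side lies flush along the front of the fence and its left end has slid along the fence right up to the stop block, with the block's sprung plunger pushed fully in. The stop block is clamped at an unmeasured place on the fence, so feel for it, and come up to the fence and the block gently. Leave the cover lying there and do not disturb the spray can, the open tin or the torch.

Things in the scene. Friction and masses are not known exactly. Their poses are not given: they have to be found in the camera images.
- cover: loose cast aluminium gearbox end cover, 0.5 to 0.9 kg, too wide to grip: flange 100 mm (its x) by 150 mm (its y) by 20 mm thick, edges rounded 4 mm, round boss of 92 mm diameter in the middle, 39 mm high. Origin: centre of its underside; z up. It starts before the fence, turned up to 0.35 rad from it
- fence: fixed aluminium fence bar on the bench, 360 mm long (its y), 24 mm thick, 26 mm high, feet behind it. Origin: on its front face (towards the robot), mid-length, at bench level; x points into the bar, away from the robot, y to the left along the fence. With its long side flush, the cover's origin is at x = -50 mm in this frame
- plunger (a joint): sprung steel plunger, 12 mm diameter, standing 6 mm out of the stop block's face, 50 mm in front of the fence's front face and 11.5 mm above the bench: 0 = fully out, 0.006 m = flush with the face (the cover then bears on the block). It yields to less than 1.5 N and the cover's weight keeps it in
- spray_can: bystander: upright aerosol can, 65 mm diameter, 190 mm high, left of the work; origin at the centre of its underside
- tin: bystander: open round brass-coloured tin of grinding paste, 76 mm diameter, 22 mm high, left of the work; origin at the centre of its underside
- flashlight: bystander: black torch lying on the bench, 105 mm long, 28 mm thick, right of the work; origin under its middle
- stop_zone (a point): middle of the zone on the fence's front face where the dark steel stop block is clamped, at bench level, axes as the fence. The block's flat stop face looks to -y and stands anywhere from 25 mm right to 25 mm left (y) of this point: not measured. Block: 85 mm forward of the fence's face, 32 mm along y, 35 mm high (black knob over the bar 52 mm); it does not slide
Things that resemble listed ones, but are neither listed nor needed, are in the scene too. Several things have the shape of the cover; the one meant has the colours described above.

How it is judged:
By the outcome, as a careful person would: the job done as asked, in the order asked, and still so for the second after the job is handed in, with the robot touching nothing.
It also fails if it takes over 72 s, if anything falls off the work surface, if the arm or the gripper's body presses on something with over 40 N, if the wrist force passes 120 N, or if a joint passes its speed limit or range.

ROBOT

A 6-joint arm with a two-finger parallel gripper is mounted at the origin on a cart in front of the work surface, level with it; the furniture and walls round the work are solid. World frame = base frame: x ahead of the robot, y to its left, z up, the work surface at z = 0. Lengths are in m, angles in rad, forces in N, time in s.
With the tool pointing down it reaches from about 0.3 to 0.775 m from the base axis. Payload 14.6 kg.
Tool frame: the origin (TCP) lies midway between the tips of the shut fingers; the grasp point (between the pads) lies 19 mm behind it (ctrl.grip_depth is the z of the grasp point in the tool frame, in m); z points along the fingers, y is the line along which they close (so a half turn about z gives the same grasp; the last joint's range is limited). The gripper opens to 94 mm and grips with 3 to 60 N. Pads are 16 mm wide; open, the fingers measure 119 mm over their backs; the gripper's body (75 mm by 177 mm) begins 78 mm behind the grasp point.
Start: joints at [1.197, 0.3, 1.521, -0, 1.321, -0.067], TCP at [0.166, 0.524, 0.205] pointing down, gripper open.
Joint ranges: [-3.03, 3.03], [-0.79, 2.21], [0.23, 2.52], [-1.04, 4.18], [0, 3.07], [-2.55, 2.55]. Speed limits (rad/s): [2.22, 2.22, 2.57, 3.14, 3.14, 3.14].

INTERFACE

Orientations are given as [roll, pitch, yaw] about the fixed x, y, z axes, in that order (R = Rz(yaw) Ry(pitch) Rx(roll)).
In Python, from station import ctrl gives the robot as it stands. The module is installed in compiled form; this text tells all that it offers.
- The arm moves only by the tool carry_out, never from a script. Its argument "commands" is a list of rows, each a list of 3 entries, a list of its own where there are three numbers: the closure, from 0 (fully open) to 1 (shut), then the shift along the tool's x, y, z in mm, then the turn, a rotation vector about the tool's x, y, z in rad. In form: [[gripper, [tx, ty, tz], [wx, wy, wz]], ...]. A call has 1 to 10 rows; each row shifts and turns the commanded pose from where the row before left it, along the tool's axes as they then stand; what a row does not reach is not made up. A row lasts 1/8 s, in which the tool goes at most 62.5 mm and 10.7 degrees, less where a joint would pass 70% of its speed; a pose out of reach is approached as far as the arm can. A call with a gripper value outside its range is refused whole. The fingers move at their own pace and stop on an object; "squeeze" is the grip in N (left out, the last holds). Time passes only in rows, so rows that do not move let the fingers close. It gives the time, the measured TCP pose, the force, the opening and the grip force at its end, in the units of the state.
- ctrl.get_obs(): the state, without advancing time (a new reading comes with each control period).
- ctrl.camera(name): name is "side" or "top"; returns a dict with "img" (420x560x3 uint8, blue, green, red), "camera_matrix" (3x3 intrinsics, pixels), "k1" (the pictures are not rectified: a ray, as slopes to the right and down, at radius r is drawn at 1 + k1 r^2 times it, then the intrinsics apply), "rvec" (rotation vector, rad) and "tvec" (3), from world to camera coordinates, as OpenCV has them. Camera axes: x right, y down, z forward; pixel columns grow to the right and rows downward; lengths in m; the calibration is good to about 2 mm. A picture is of the moment at which its call begins. There is no depth.
- ctrl.hand_in(): hands the job in; it is judged then, once.
Trained networks look in the newest picture that a camera, given by its name, has taken for a name from the list of things; names that differ only in an ending like _2 or _b are one class to them, and where a whole thing is asked for, a point or a joint stands for the part that bears it (a point fixed in the world has none). Each returns a list of dicts, best first, with "score" (0 to 1); they miss things now and then, are a little off and sometimes report something else, mostly with a low value. They report only what shows in the picture. A call takes as long as a camera call. They do not tell look-alikes from the thing itself.
- ctrl.outline_of(thing, camera): "region" (420x560 bool, what is visible of it).
- ctrl.place_of(thing, camera): "at" ([x, y, z] in m, in world coordinates, good to about 4 mm: a listed point, or the origin of a listed thing).
The state is a dict: "time_s": time; "qpos": joint angles; "joint_vel": joint speeds; "tau": joint torques, N m; "ee_pos": TCP position; "eef_rot": TCP orientation; "force": force on the tool from outside, world axes, zero at the start; "moment": the same for the moment, N m; "grip_width": finger opening in m; "grip_force": force on a finger pad.
Only numpy, scipy, OpenCV 4.12 (cv2) and the standard library are available. Lean on these libraries where they do the work, as an engineer would, in place of code of your own. Each camera call takes 0.05 s, during which the arm holds its last target. There are 200 camera calls.

## Working session

There is one attempt and no reset: what is moved stays moved. The work goes in short steps, Python scripts to look and compute and a tool call to move; the robot and the scene stay as the last step left them, time stands still between calls to the robot, and variables do not carry over. Pictures are saved under pics/ and viewed, at most 10 in all, crops included, and the job is handed in when it is done.

Besides the shell and the picture viewer there is one more tool, called after "Call:" as a command line: name --argument value ..., lists and objects as JSON in quotes. carry_out: Moves the arm, as the interface text tells. Its arguments: {"type":"object","properties":{"commands":{"type":"array","items":{"type":"array"}},"squeeze":{"type":"number"}},"required":["commands"]}

```bash
mkdir -p pics; cat > h.py <<'E'
import numpy as np,cv2
from station import ctrl
def shot(n,f=None):
    c=ctrl.camera(n)
    if f: cv2.imwrite('pics/'+f,c['img'])
    return c
def ray(c,px,z):
    K=np.array(c['camera_matrix']);k=float(c['k1'])
    uv=np.array(px,float).reshape(-1,1,2)
    d=cv2.undistortPoints(uv,K,np.array([k,0,0,0.]))[:,0]
    R=cv2.Rodrigues(np.array(c['rvec'],float))[0];t=np.array(c['tvec'],float).ravel()
    o=-R.T@t; D=np.c_[d,np.ones(len(d))]@R
    return o+D*((z-o[2])/D[:,2])[:,None]
def proj(c,P):
    return cv2.projectPoints(np.array(P,float).reshape(-1,1,3),np.array(c['rvec'],float),np.array(c['tvec'],float),np.array(c['camera_matrix']),np.array([float(c['k1']),0,0,0]))[0][:,0]
E
python3 - <<'E'
from h import *
np.set_printoptions(precision=4,suppress=True)
for n in('top','side'):
    c=shot(n,n+'0.png')
    for t in('cover','fence','plunger','spray_can','tin','flashlight','stop_zone'):
        for r in ctrl.place_of(t,n): print(n,t,round(r['score'],2),np.array(r['at']),proj(c,r['at'])[0].round())
o=ctrl.get_obs();print(o)
E
```

```text
top cover 0.88 [ 0.5293 -0.2115 -0.0007] [360. 223.]
top cover 0.81 [ 0.5371 -0.0108  0.0001] [292. 218.]
top fence 0.89 [0.6492 0.0531 0.0021] [272. 180.]
top fence 0.68 [ 0.6046  0.4422 -0.0004] [142. 190.]Traceback (most recent call last):
  File "<stdin>", line 6, in <module>
ValueError: it knows: cover, fence, flashlight, spray_can, stop_zone, tin
```

View pics/top0.png

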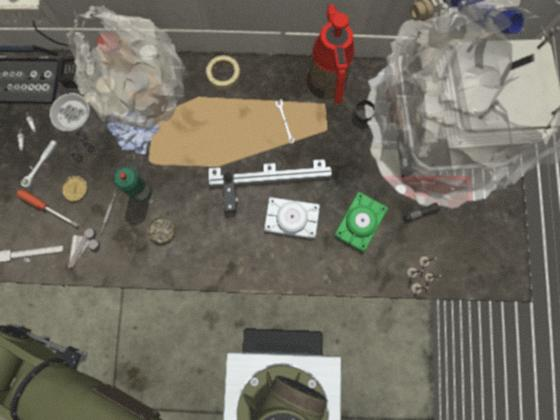

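The top view shows the bare aluminium cover at (292,217) and a green look-alike at (360,222). The fence runs from (210,178) to (330,172), with the dark stop block at (229,193). The can is at (127,180), tins are at (75,188) and (161,231), and the torch is at (420,213). Cover candidates: aluminium (292,217) or green painted (360,222). I choose the aluminium one and will check it in a crop.

```bash
python3 - <<'E'
from h import *
np.set_printoptions(precision=4,suppress=True)
for n in('top','side'):
    c=shot(n,n+'0.png')
    for t in('cover','fence','spray_can','tin','flashlight','stop_zone'):
        for r in ctrl.place_of(t,n): print(n,t,round(r['score'],2),np.array(r['at']),proj(c,r['at'])[0].round())
    for t in('cover','fence'):
        for r in ctrl.outline_of(t,n): 
            m=r['region'].astype(np.uint8);ys,xs=np.nonzero(m);print(t,r['score'],xs.min(),xs.max(),ys.min(),ys.max(),m.sum(),cv2.minAreaRect(np.c_[xs,ys].astype(np.float32)))
    if n=='top': cv2.imwrite('pics/topcrop.png',cv2.resize(c['img'][150:260,200:350],None,fx=5,fy=5,interpolation=cv2.INTER_CUBIC))
o=ctrl.get_obs();print(o)
E
```

```text
top cover 0.81 [ 0.5329 -0.213  -0.0003] [361. 221.]
top cover 0.66 [ 0.5365 -0.01    0.0023] [292. 218.]
top fence 0.91 [0.6475 0.0577 0.    ] [270. 181.]
top spray_can 0.96 [ 0.6029  0.4429 -0.0014] [142. 191.]
top tin 0.84 [ 0.4911  0.3652 -0.0011] [164. 229.]
top tin 0.45 [ 0.6044  0.4417 -0.0005] [142. 191.]
top stop_zone 0.56 [0.636  0.1735 0.0005] [232. 183.]
cover 0.88 264 318 197 237 1774 ((291.6669616699219, 217.20672607421875), (51.860382080078125, 34.71841812133789), 9.090277671813965)
cover 0.64 335 386 192 250 1768 ((360.7982177734375, 221.13648986816406), (36.170387268066406, 51.09611511230469), 29.357755661010742)
fence 0.88 209 330 161 211 1737 ((270.2586975097656, 185.45265197753906), (44.788604736328125, 121.66557312011719), 85.15599822998047)
side cover 0.73 [ 0.533  -0.2081  0.002 ] [320. 262.]
side cover 0.69 [ 0.5411 -0.0099  0.0028] [278. 217.]
side fence 0.77 [ 0.6481  0.0607 -0.0013] [293. 192.]
side spray_can 0.79 [ 0.6017  0.4406 -0.0036] [222. 142.]
side tin 0.84 [ 0.4935  0.3743 -0.004 ] [204. 161.]
side tin 0.44 [ 0.5391 -0.011   0.0006] [278. 218.]
sid
[... 338 characters left out ...]
.94122314453125, 259.39276123046875), (35.383087158203125, 60.363162994384766), 84.47245788574219)
fence 0.57 246 344 158 220 1510 ((297.6094665527344, 186.3372802734375), (104.76923370361328, 33.384613037109375), 22.61986541748047)
{'time_s': 1.05, 'qpos': array([ 1.1974,  0.2999,  1.521 ,  0.    ,  1.3207, -0.0666]), 'joint_vel': array([ 0.0002, -0.0014,  0.001 ,  0.0007, -0.0023,  0.0011]), 'tau': array([  0.0002, -53.1666, -35.2915,   0.0708,   0.0214,  -0.    ]), 'ee_pos': array([0.1661, 0.5243, 0.2054]), 'eef_rot': array([-3.1416, -0.    ,  2.8348]), 'force': array([0.5938, 0.5803, 0.359 ]), 'moment': array([0.0068, 0.0246, 0.0534]), 'grip_force': 0.0, 'grip_width': 0.0941144325114698}
```

View pics/side0.png

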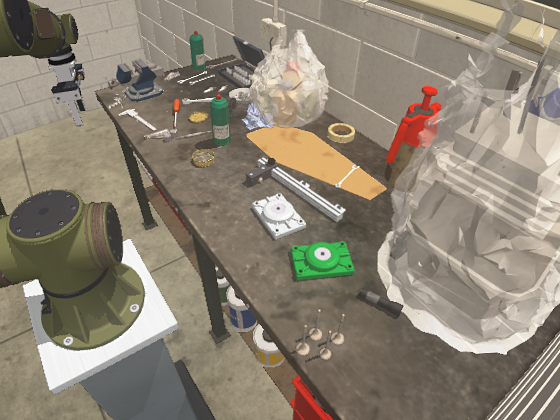

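View pics/topcrop.png

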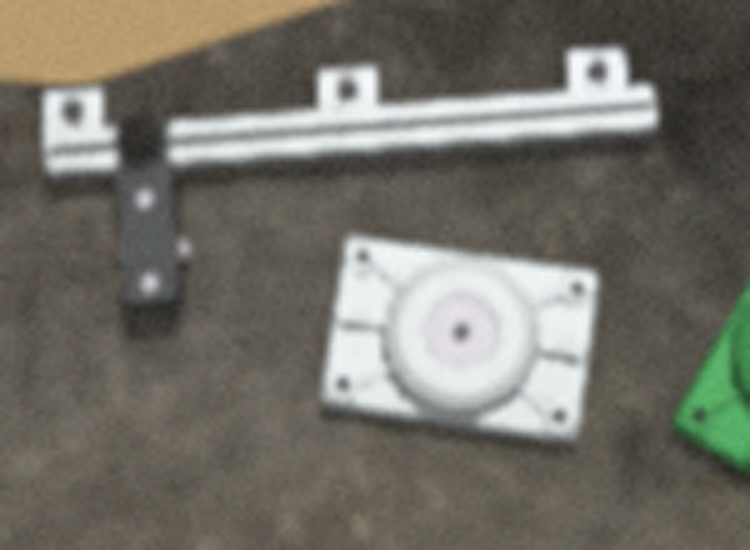

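The crop confirms the bare aluminium cover. Its flange corners in the crop are at (348,238), (597,270), (577,438) and (325,405), and the fence's front edge runs from (50,172) to (657,130). The block's right face is near x=176, with the plunger at (184,248).

```bash
python3 - <<'E'
from h import *
np.set_printoptions(precision=4,suppress=True)
c=shot('top')
f=lambda p,z: ray(c,np.array(p)/5.+[199.6+.0,149.6],z)
C=f([(348,238),(597,270),(577,438),(325,405)],.02);print(C,C.mean(0));
d=np.diff(C[np.r_[0:4,0]],axis=0)[:,:2];print(np.linalg.norm(d,axis=1),np.arctan2(d[:,1],d[:,0]))
F=f([(50,172),(657,130)],.026);print(F,np.linalg.norm(F[1]-F[0]),F.mean(0))
dd=F[0]-F[1];print('fence yaw',np.arctan2(-dd[0],dd[1]))
print(f([(174,180),(180,298)],.035), f([(190,248)],.0115))
# refine fence by straight edge fit: gradients along columns
g=cv2.GaussianBlur(cv2.cvtColor(c['img'],cv2.COLOR_BGR2GRAY),(0,0),.7).astype(float)
pts=[]
for u in range(238,328,2):
    v0=(172+(130-172)*(((u-199.6)*5-50)/607))/5+149.6
    vs=np.arange(int(v0)-4,int(v0)+6);dg=np.diff(g[vs,u]);i=np.argmin(dg);
    if 0<i<len(dg)-1:
        a,b,e=dg[i-1:i+2];pts.append((u,vs[i]+.5+.5*(a-e)/(a-2*b+e)))
W=ray(c,pts,.026);p=np.polyfit(W[:,1],W[:,0],1);r=W[:,0]-np.polyval(p,W[:,1]);k=abs(r)<.002;p=np.polyfit(W[k,1],W[k,0],1);print('line x=',p,k.sum(),len(k),r.std(),'yaw',-np.arctan(p[0]))
E
```

```text
[[ 0.5922  0.0589  0.02  ]
 [ 0.578  -0.0873  0.02  ]
 [ 0.4788 -0.0775  0.02  ]
 [ 0.493   0.0683  0.02  ]] [ 0.5355 -0.0094  0.02  ]
[0.1468 0.0997 0.1464 0.0997] [-1.6676  3.0431  1.4736 -0.0945]
[[ 0.6247  0.2354  0.026 ]
 [ 0.6623 -0.1208  0.026 ]] 0.35815773239768967 [0.6435 0.0573 0.026 ]
fence yaw 0.10513972701419382
[[0.62   0.1611 0.035 ]
 [0.5501 0.1538 0.035 ]] [[0.585  0.152  0.0115]]
line x= [-0.1119  0.6506] 45 45 0.000391165092358396 yaw 0.11142719469215481
```

Call:
carry_out --commands '[[0, [0, 0, 0], [0, 0, -0.1385]], [0, [0, 0, 0], [0, 0, -0.1385]], [0, [0, 0, 0], [0, 0, -0.1385]], [0, [-18.3, -47.1, 0], [0, 0, 0]], [0, [-18.3, -47.1, 0], [0, 0, 0]], [0, [-18.3, -47.1, 0], [0, 0, 0]], [0, [-18.3, -47.1, 0], [0, 0, 0]], [0, [-18.3, -47.1, 0], [0, 0, 0]], [0, [-18.3, -47.1, 0], [0, 0, 0]], [0, [-18.3, -47.1, 0], [0, 0, 0]]]'

```text
time_s: 2.35
ee_pos: [0.3297, 0.209, 0.2057]
eef_rot: [3.141, 0.001, -3.033]
force: [0.6, 0.4, -0.7]
grip_width: 0.0941
grip_force: 0.0
```

Call:
carry_out --commands '[[0, [-18.3, -47.1, 0], [0, 0, 0]], [0, [-18.3, -47.1, 0], [0, 0, 0]], [0, [-18.3, -47.1, 0], [0, 0, 0]], [0, [-18.3, -47.1, 0], [0, 0, 0]], [0, [-18.3, -47.1, 0], [0, 0, 0]], [0, [0, 0, 40], [0, 0, 0]], [0, [0, 0, 40], [0, 0, 0]], [0, [0, 0, 0], [0, 0, 0]]]'

```text
time_s: 3.35
ee_pos: [0.4444, -0.0137, 0.1238]
eef_rot: [3.141, -0.005, -3.033]
force: [-0.5, 0.1, 0.4]
grip_width: 0.094
grip_force: 0.0
```

Call:
carry_out --commands '[[0, [0, 0, 40], [0, 0, 0]], [0, [0, 0, 40], [0, 0, 0]], [0, [0, 0, 25], [0, 0, 0]], [0, [0, 0, 11], [0, 0, 0]], [0, [0, 0, 0], [0, 0, 0]], [0, [-6, 0, 0], [0, 0, 0]], [0, [-6, 0, 0], [0, 0, 0]], [0, [-4, 0, 0], [0, 0, 0]]]'

```text
time_s: 4.35
ee_pos: [0.4624, -0.0119, 0.0099]
eef_rot: [-3.141, 0.001, -3.033]
force: [-0.7, -0.6, -0.1]
grip_width: 0.0942
grip_force: 0.0
```

```bash
python3 - <<'E'
from h import *
c=shot('top');print(ctrl.get_obs()['ee_pos'],ctrl.get_obs()['force'])
cv2.imwrite('pics/top1.png',cv2.resize(c['img'][150:260,200:350],None,fx=5,fy=5,interpolation=cv2.INTER_CUBIC))
E
```

```text
[ 0.46261252 -0.01195416  0.00984824] [-1.33602919 -0.41357637 -0.12766322]
```

View pics/top1.png

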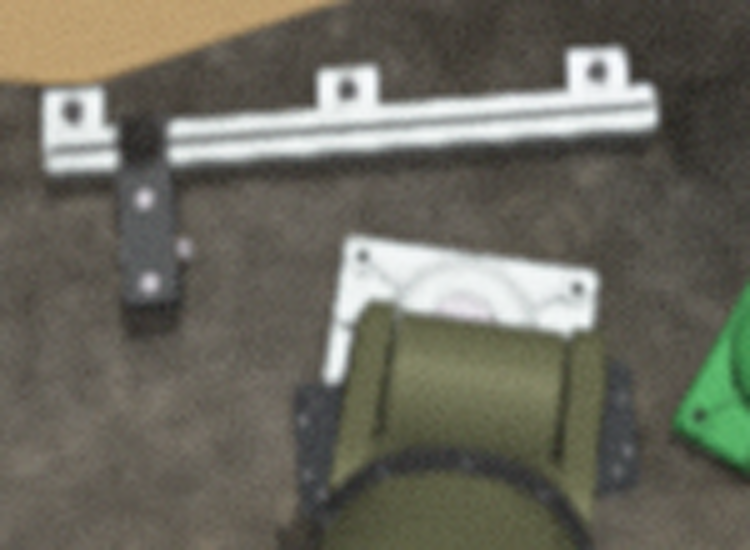

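The cover has not moved, and the gripper is in front of it with the fingers behind its front side. Starting the push.

Call:
carry_out --commands '[[0, [-3, 0, 2], [0, 0, 0]], [0, [-4, 0, 0], [0, 0, 0]], [0, [-4, 0, 0], [0, 0, 0]], [0, [-4, 0, 0], [0, 0, 0]], [0, [-4, 0, 0], [0, 0, 0]], [0, [-4, 0, 0], [0, 0, 0]], [0, [-4, 0, 0], [0, 0, 0]], [0, [-4, 0, 0], [0, 0, 0]], [0, [-4, 0, 0], [0, 0, 0]], [0, [-4, 0, 0], [0, 0, 0]]]'

```text
time_s: 5.65
ee_pos: [0.5006, -0.0077, 0.0074]
eef_rot: [3.142, -0.0, -3.033]
force: [-3.8, 0.6, 0.2]
grip_width: 0.0941
grip_force: 1.8
```

```bash
python3 - <<'E'
from h import *
c=shot('top');s=shot('side');print(ctrl.get_obs()['ee_pos'],ctrl.get_obs()['force'])
A=cv2.resize(c['img'][150:260,200:350],(450,330),interpolation=cv2.INTER_CUBIC)
B=cv2.resize(s['img'][140:250,220:330],(330,330),interpolation=cv2.INTER_CUBIC)
cv2.imwrite('pics/m2.png',np.hstack([A,B]))
E
```

```text
[ 0.50092682 -0.00765234  0.0075195 ] [-0.31045595  0.70936347 -0.62425192]
```

View pics/m2.png

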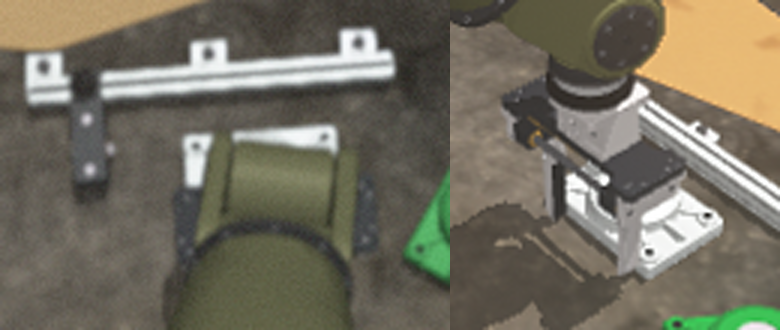

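The cover is now nearly parallel to the fence, with its back edge at crop (184,133) to (335,125). Continuing, slower near contact.

Call:
carry_out --commands '[[0, [-4, 0, 0], [0, 0, 0]], [0, [-4, 0, 0], [0, 0, 0]], [0, [-4, 0, 0], [0, 0, 0]], [0, [-4, 0, 0], [0, 0, 0]], [0, [-4, 0, 0], [0, 0, 0]], [0, [-4, 0, 0], [0, 0, 0]], [0, [-3, 0, 0], [0, 0, 0]], [0, [-2, 0, 0], [0, 0, 0]], [0, [-1, 0, 0], [0, 0, 0]], [0, [-1, 0, 0], [0, 0, 0]]]'

```text
time_s: 7.0
ee_pos: [0.5312, -0.0044, 0.0075]
eef_rot: [3.142, -0.0, -3.033]
force: [-5.1, -0.6, 2.7]
grip_width: 0.094
grip_force: 2.2
```

Call:
carry_out --commands '[[0, [-1, 0, 0], [0, 0, 0]], [0, [-1, 0, 0], [0, 0, 0]], [0, [-1, 0, 0], [0, 0, 0]], [0, [-1, 0, 0], [0, 0, 0]]]'

```text
time_s: 7.5
ee_pos: [0.5353, -0.004, 0.0074]
eef_rot: [-3.142, -0.0, -3.033]
force: [-5.0, -0.3, 2.5]
grip_width: 0.0937
grip_force: 2.2
```

Call:
carry_out --commands '[[0, [-1, 0, 0], [0, 0, 0]], [0, [-1, 0, 0], [0, 0, 0]], [0, [-1, 0, 0], [0, 0, 0]]]'

```text
time_s: 7.88
ee_pos: [0.5382, -0.0036, 0.0074]
eef_rot: [3.142, -0.0, -3.033]
force: [-5.0, -0.7, 3.7]
grip_width: 0.094
grip_force: 2.3
```

Call:
carry_out --commands '[[0, [-0.7, 0, 0], [0, 0, 0]], [0, [-0.7, 0, 0], [0, 0, 0]], [0, [-0.6, 0, 0], [0, 0, 0]]]'

```text
time_s: 8.25
ee_pos: [0.5402, -0.0034, 0.0075]
eef_rot: [-3.142, 0.0, -3.033]
force: [-4.8, -1.2, 3.1]
grip_width: 0.0943
grip_force: 2.3
```

Call:
carry_out --commands '[[0, [-0.5, 0, 0], [0, 0, 0]], [0, [-0.5, 0, 0], [0, 0, 0]]]'

```text
time_s: 8.5
ee_pos: [0.5412, -0.0033, 0.0075]
eef_rot: [-3.142, 0.0, -3.033]
force: [-4.2, -0.9, 3.4]
grip_width: 0.0938
grip_force: 2.4
```

Call:
carry_out --commands '[[0, [-0.5, 0, 0], [0, 0, 0]], [0, [-0.5, 0, 0], [0, 0, 0]]]'

```text
time_s: 8.75
ee_pos: [0.5422, -0.0032, 0.0075]
eef_rot: [-3.142, 0.0, -3.033]
force: [-5.1, -0.5, 3.9]
grip_width: 0.094
grip_force: 2.4
```

Call:
carry_out --commands '[[0, [-0.5, 0, 0], [0, 0, 0]], [0, [-0.5, 0, 0], [0, 0, 0]]]'

```text
time_s: 9.0
ee_pos: [0.5432, -0.0031, 0.0075]
eef_rot: [-3.142, 0.0, -3.033]
force: [-3.7, -0.7, 4.2]
grip_width: 0.0941
grip_force: 2.4
```

Call:
carry_out --commands '[[0, [-0.5, 0, 0], [0, 0, 0]], [0, [-0.5, 0, 0], [0, 0, 0]]]'

```text
time_s: 9.25
ee_pos: [0.544, -0.003, 0.0074]
eef_rot: [3.142, -0.001, -3.033]
force: [-8.9, -1.3, 6.5]
grip_width: 0.094
grip_force: 4.0
```

Call:
carry_out --commands '[[0, [-0.5, 0, 0], [0, 0, 0]], [0, [-0.5, 0, 0], [0, 0, 0]]]'

```text
time_s: 9.5
ee_pos: [0.5441, -0.003, 0.0074]
eef_rot: [3.141, -0.003, -3.033]
force: [-15.2, -2.0, 13.2]
grip_width: 0.0939
grip_force: 7.7
```

```bash
python3 - <<'E'
from h import *
c=shot('top');o=ctrl.get_obs();print(o['ee_pos'],o['force'],o['moment'],o['grip_force'])
g=cv2.GaussianBlur(cv2.cvtColor(c['img'],cv2.COLOR_BGR2GRAY),(0,0),.7)
cv2.imwrite('pics/m3.png',cv2.resize(c['img'][160:220,240:340],None,fx=7,fy=7,interpolation=cv2.INTER_CUBIC))
E
```

```text
[ 0.54406615 -0.0030206   0.00737335] [-12.79961149  -1.69132697  10.24765866] [-0.24904123  2.38282646  0.12170909] 6.569836959242821
```

View pics/m3.png

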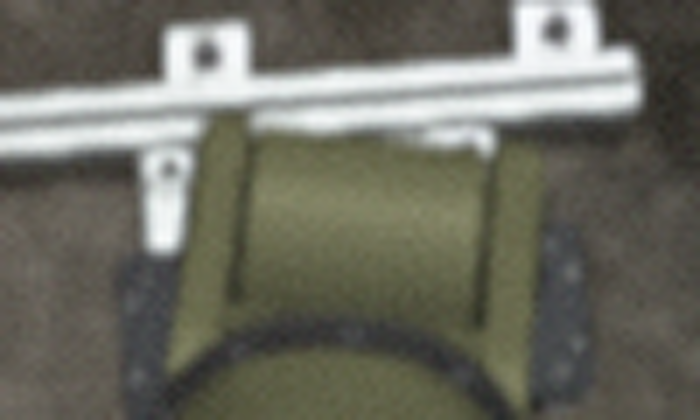

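The cover lies flush along the fence: its back edge meets the front edge at (150,150) and (485,130), and the moment about z is balanced. Now backing off, lifting and turning.

Call:
carry_out --commands '[[0, [3, 0, 0], [0, 0, 0]], [0, [15, 0, 0], [0, 0, 0]], [0, [0, 0, -40], [0, 0, 0]], [0, [0, 0, -40], [0, 0, 0]], [0, [0, -40, 0], [0, 0, 0]], [0, [0, -40, 0], [0, 0, 0]], [0, [0, -40, 0], [0, 0, 0]], [0, [0, 0, 0], [0, 0, 0]]]'

```text
time_s: 10.55
ee_pos: [0.5407, -0.1262, 0.0874]
eef_rot: [-3.141, 0.001, -3.036]
force: [-0.0, 0.7, -0.1]
grip_width: 0.0943
grip_force: 0.0
```

Call:
carry_out --commands '[[0.45, [0, 0, 0], [0, 0, 0.1745]], [0.45, [0, 0, 0], [0, 0, 0.1745]], [0.45, [0, 0, 0], [0, 0, 0.1745]], [0.45, [0, 0, 0], [0, 0, 0.1745]], [0.45, [0, 0, 0], [0, 0, 0.1745]], [0.45, [0, 0, 0], [0, 0, 0.1745]], [0.45, [0, 0, 0], [0, 0, 0.1745]], [0.45, [0, 0, 0], [0, 0, 0.1745]], [0.45, [0, 0, 0], [0, 0, 0.1745]], [0.45, [0, 0, 0], [0, 0, 0]]]'

```text
time_s: 11.8
ee_pos: [0.5405, -0.1233, 0.0874]
eef_rot: [3.141, 0.0, 1.682]
force: [0.3, -0.3, 0.6]
grip_width: 0.0519
grip_force: 0.0
```

```bash
python3 - <<'E'
from h import *
np.set_printoptions(precision=4,suppress=True)
c=shot('top');o=ctrl.get_obs();print(o['ee_pos'],o['eef_rot'],o['grip_width'],o['qpos'])
yaw=.108;O=np.array([.644,.0573]);R=np.array([[np.cos(yaw),np.sin(yaw)],[-np.sin(yaw),np.cos(yaw)]])
print('tcp fence',R@(o['ee_pos'][:2]-O))
for n in('top','side'):
    shot(n)
    for r in ctrl.place_of('cover',n): print(n,r['score'],r['at'],R@(np.array(r['at'])[:2]-O))
print('cornerL',R@(ray(c,[(259.7,181.3)],.02)[0,:2]-O))
cv2.imwrite('pics/m4.png',cv2.resize(c['img'][150:260,200:350],None,fx=5,fy=5,interpolation=cv2.INTER_CUBIC))
E
```

```text
[ 0.5404 -0.1234  0.0874] [3.1412 0.     1.6843] 0.05152324631244513 [-0.2907  0.4338  1.6306  0.0001  1.0768 -0.4043]
tcp fence [-0.1225 -0.1685]
top 0.97 [0.6021, 0.0082, -0.0009] [-0.0469 -0.0443]
top 0.63 [0.532, -0.2113, 0.0011] [-0.1403 -0.255 ]
side 0.95 [0.5307, -0.2096, 0.0015] [-0.1414 -0.2531]
side 0.93 [0.6049, 0.0078, 0.0022] [-0.0442 -0.045 ]
side 0.59 [0.6024, 0.4417, -0.0021] [0.0001 0.3866]
cornerL [-0.0012  0.0318]
```

View pics/m4.png

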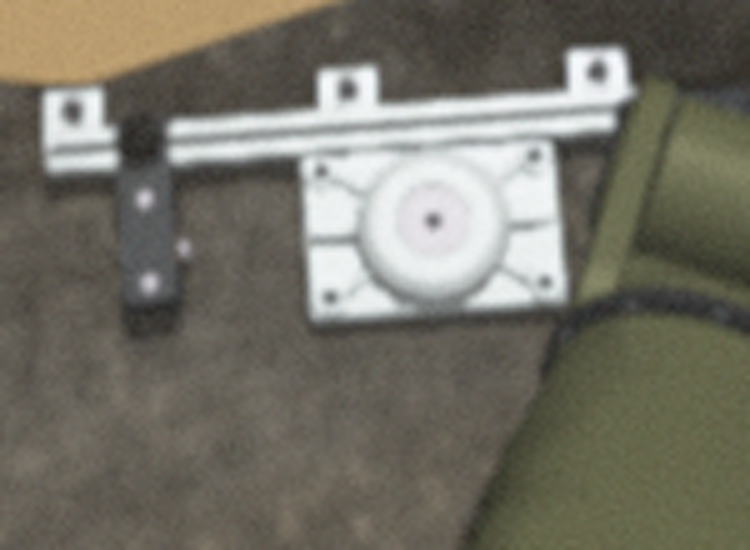

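The picture shows the cover flush, from (303,158) to (553,140), with its right end free. About 75 mm of travel is left to the block, whose face is at x≈177.

Call:
carry_out --commands '[[0.45, [5, 35, 0], [0, 0, 0]], [0.45, [13, 34, 0], [0, 0, 0]], [0.45, [0, 0, 40], [0, 0, 0]], [0.45, [0, 0, 30], [0, 0, 0]], [0.45, [0, 0, 10], [0, 0, 0]], [0.45, [0, 0, 0], [0, 0, 0]]]'

```text
time_s: 12.8
ee_pos: [0.6069, -0.0988, 0.0076]
eef_rot: [-3.141, -0.0, 1.68]
force: [1.0, 0.2, 0.7]
grip_width: 0.0516
grip_force: 0.0
```

Call:
carry_out --commands '[[0.45, [4, 0, 0], [0, 0, 0]], [0.45, [4, 0, 0], [0, 0, 0]], [0.45, [4, 0, 0], [0, 0, 0]], [0.45, [3, 0, 0], [0, 0, 0]], [0.45, [3, 0, 0], [0, 0, 0]], [0.45, [3, 0, 0], [0, 0, 0]], [0.45, [3, 0, 0], [0, 0, 0]], [0.45, [3, 0, 0], [0, 0, 0]], [0.45, [3, 0, 0], [0, 0, 0]]]'

```text
time_s: 13.92
ee_pos: [0.6036, -0.0689, 0.0074]
eef_rot: [-3.142, 0.0, 1.68]
force: [0.1, -4.2, -0.2]
grip_width: 0.0516
grip_force: 1.6
```

Call:
carry_out --commands '[[0.45, [4, 0.08, 0], [0, 0, 0]], [0.45, [4, 0.08, 0], [0, 0, 0]], [0.45, [4, 0.08, 0], [0, 0, 0]], [0.45, [4, 0.08, 0], [0, 0, 0]], [0.45, [4, 0.08, 0], [0, 0, 0]], [0.45, [4, 0.08, 0], [0, 0, 0]], [0.45, [4, 0.08, 0], [0, 0, 0]], [0.45, [4, 0.08, 0], [0, 0, 0]], [0.45, [4, 0.08, 0], [0, 0, 0]], [0.45, [4, 0.08, 0], [0, 0, 0]]]'

```text
time_s: 15.18
ee_pos: [0.5997, -0.0291, 0.0074]
eef_rot: [-3.141, 0.0, 1.68]
force: [-3.7, -5.9, 2.3]
grip_width: 0.0517
grip_force: 3.0
```

Call:
carry_out --commands '[[0.45, [2, 0.04, 0], [0, 0, 0]], [0.45, [2, 0.04, 0], [0, 0, 0]], [0.45, [1.5, 0.03, 0], [0, 0, 0]], [0.45, [1.5, 0.03, 0], [0, 0, 0]], [0.45, [1, 0, 0], [0, 0, 0]], [0.45, [1, 0, 0], [0, 0, 0]]]'

```text
time_s: 15.92
ee_pos: [0.5988, -0.0203, 0.0074]
eef_rot: [-3.14, 0.0, 1.68]
force: [-3.9, -6.4, 1.0]
grip_width: 0.0517
grip_force: 3.1
```

```bash
python3 - <<'E'
from h import *
np.set_printoptions(precision=4,suppress=True)
c=shot('top');o=ctrl.get_obs();print(o['ee_pos'],o['force'],o['moment'])
cv2.imwrite('pics/m5.png',cv2.resize(c['img'][160:240,210:310],None,fx=7,fy=7,interpolation=cv2.INTER_CUBIC))
E
```

```text
[ 0.5988 -0.0202  0.0074] [-3.5729 -5.4094  1.3549] [-1.1558  0.6628  0.2211]
```

View pics/m5.png

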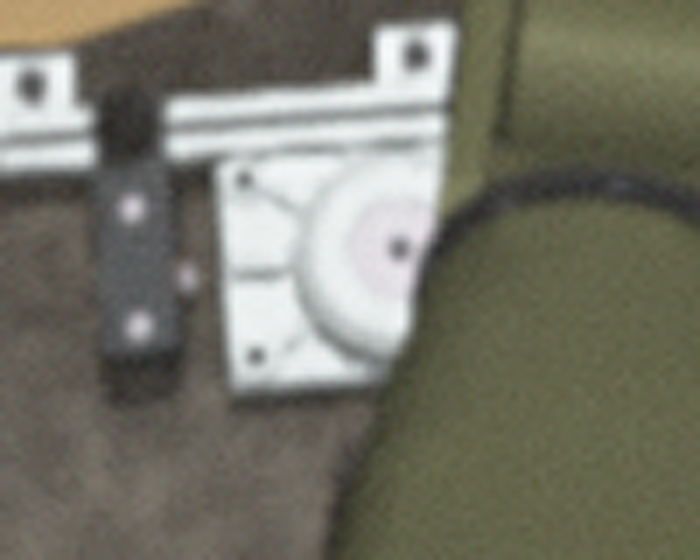

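Flush still holds. The flange's left edge at x≈222 is about 10 mm from the plunger tip at x≈198. Creeping in.

Call:
carry_out --commands '[[0.45, [1, 0, 0], [0, 0, 0]], [0.45, [1, 0, 0], [0, 0, 0]], [0.45, [1, 0, 0], [0, 0, 0]], [0.45, [1, 0, 0], [0, 0, 0]], [0.45, [1, 0, 0], [0, 0, 0]], [0.45, [1, 0, 0], [0, 0, 0]], [0.45, [1, 0, 0], [0, 0, 0]], [0.45, [1, 0, 0], [0, 0, 0]]]'

```text
time_s: 16.98
ee_pos: [0.5979, -0.0123, 0.0073]
eef_rot: [-3.14, 0.0, 1.68]
force: [-4.7, -6.2, 2.0]
grip_width: 0.0518
grip_force: 3.0
```

Call:
carry_out --commands '[[0.45, [0.7, 0, 0], [0, 0, 0]], [0.45, [0.7, 0, 0], [0, 0, 0]], [0.45, [0.6, 0, 0], [0, 0, 0]]]'

```text
time_s: 17.35
ee_pos: [0.5977, -0.0104, 0.0074]
eef_rot: [-3.14, 0.0, 1.68]
force: [-4.3, -7.0, 1.1]
grip_width: 0.052
grip_force: 3.0
```

Call:
carry_out --commands '[[0.45, [0.5, 0, 0], [0, 0, 0]], [0.45, [0.5, 0, 0], [0, 0, 0]], [0.45, [0.5, 0, 0], [0, 0, 0]]]'

```text
time_s: 17.73
ee_pos: [0.5975, -0.0089, 0.0073]
eef_rot: [-3.14, 0.0, 1.68]
force: [-4.1, -6.4, 2.0]
grip_width: 0.0518
grip_force: 3.0
```

Call:
carry_out --commands '[[0.45, [0.5, 0, 0], [0, 0, 0]], [0.45, [0.5, 0, 0], [0, 0, 0]], [0.45, [0.5, 0, 0], [0, 0, 0]]]'

```text
time_s: 18.1
ee_pos: [0.5974, -0.0075, 0.0073]
eef_rot: [-3.14, 0.0, 1.68]
force: [-3.8, -7.3, 2.2]
grip_width: 0.0514
grip_force: 3.4
```

Call:
carry_out --commands '[[0.45, [0.5, 0, 0], [0, 0, 0]], [0.45, [0.5, 0, 0], [0, 0, 0]], [0.45, [0.5, 0, 0], [0, 0, 0]]]'

```text
time_s: 18.48
ee_pos: [0.5972, -0.006, 0.0074]
eef_rot: [-3.14, 0.001, 1.68]
force: [-4.1, -7.8, 1.3]
grip_width: 0.0516
grip_force: 3.5
```

Call:
carry_out --commands '[[0.45, [0.5, 0, 0], [0, 0, 0]], [0.45, [0.5, 0, 0], [0, 0, 0]]]'

```text
time_s: 18.73
ee_pos: [0.5971, -0.005, 0.0074]
eef_rot: [-3.14, 0.001, 1.68]
force: [-3.3, -7.2, 1.7]
grip_width: 0.0517
grip_force: 3.5
```

Call:
carry_out --commands '[[0.45, [0.5, 0, 0], [0, 0, 0]], [0.45, [0.5, 0, 0], [0, 0, 0]]]'

```text
time_s: 18.98
ee_pos: [0.597, -0.004, 0.0074]
eef_rot: [-3.14, 0.001, 1.68]
force: [-3.7, -7.0, 1.9]
grip_width: 0.0516
grip_force: 3.5
```

The plunger was touched near y=-0.008 (force rose about 1 N), so the face should come within a few mm.

Call:
carry_out --commands '[[0.45, [0.5, 0, 0], [0, 0, 0]], [0.45, [0.5, 0, 0], [0, 0, 0]]]'

```text
time_s: 19.23
ee_pos: [0.5969, -0.003, 0.0074]
eef_rot: [-3.14, 0.001, 1.68]
force: [-3.9, -7.2, 1.5]
grip_width: 0.0518
grip_force: 3.6
```

Call:
carry_out --commands '[[0.45, [0.5, 0, 0], [0, 0, 0]], [0.45, [0.5, 0, 0], [0, 0, 0]]]'

```text
time_s: 19.48
ee_pos: [0.5968, -0.002, 0.0074]
eef_rot: [-3.14, 0.001, 1.68]
force: [-4.2, -7.6, 1.9]
grip_width: 0.0518
grip_force: 3.6
```

Call:
carry_out --commands '[[0.45, [0.5, 0, 0], [0, 0, 0]]]'

```text
time_s: 19.6
ee_pos: [0.5968, -0.002, 0.0074]
eef_rot: [-3.14, 0.001, 1.68]
force: [-3.1, -12.4, 1.6]
grip_width: 0.0517
grip_force: 5.8
```

Call:
carry_out --commands '[[0.45, [0.5, 0, 0], [0, 0, 0]]]'

```text
time_s: 19.73
ee_pos: [0.5968, -0.0019, 0.0074]
eef_rot: [-3.141, 0.002, 1.68]
force: [-3.2, -15.5, 1.3]
grip_width: 0.0518
grip_force: 7.5
```

The block is felt: the arm stalled at y=-0.002 while the force doubled, exactly 6 mm past plunger contact. Backing off gently.

Call:
carry_out --commands '[[0.45, [-0.5, 0, 0], [0, 0, 0]], [0.45, [-0.5, 0, 0], [0, 0, 0]], [0.45, [-1, 0, 0], [0, 0, 0]], [0.45, [-3, 0, 0], [0, 0, 0]], [0.45, [-15, 0, 0], [0, 0, 0]], [0.45, [-15, 0, 0], [0, 0, 0]], [0.45, [0, 0, -40], [0, 0, 0]], [0.45, [-30, 0, -40], [0, 0, 0]], [0.45, [-40, -40, -40], [0, 0, 0]], [0.45, [-40, -40, 0], [0, 0, 0]]]'

```text
time_s: 20.98
ee_pos: [0.5371, -0.1514, 0.1263]
eef_rot: [3.137, 0.002, 1.68]
force: [1.4, -0.7, -0.8]
grip_width: 0.0518
grip_force: 0.0
```

```bash
python3 - <<'E'
from h import *
c=shot('top');s=shot('side');o=ctrl.get_obs();print(o['ee_pos'],o['force'],o['time_s'])
A=cv2.resize(c['img'][160:230,205:305],(600,420),interpolation=cv2.INTER_CUBIC)
cv2.imwrite('pics/m6.png',A)
cv2.imwrite('pics/m7.png',cv2.resize(s['img'][145:235,220:340],(720,540),interpolation=cv2.INTER_CUBIC))
E
```

```text
[ 0.53454366 -0.15334425  0.12427131] [-0.87319734  0.44737916 -0.14406417] 21.075
```

View pics/m6.png

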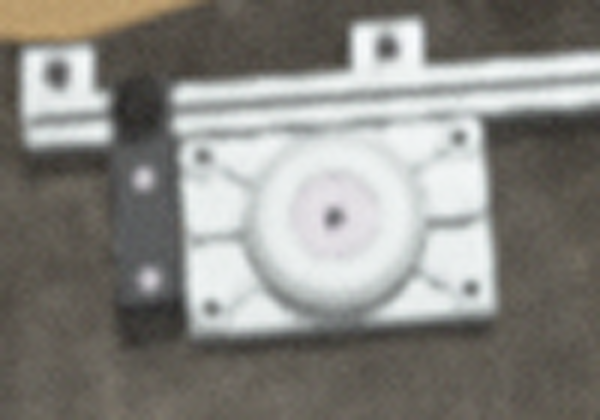

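The cover is flush along the fence and its left edge at x≈182 sits along the block's face at x≈175, with no plunger visible. One check from the side.

View pics/m7.png

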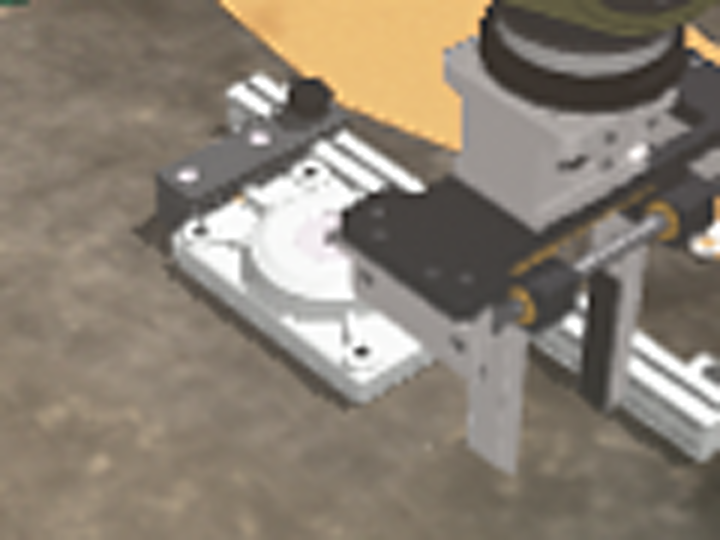

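The cover seats against the block and fence, and the gripper is clear. A quick numeric angle check before handing in.

```bash
python3 - <<'E'
from h import *
c=shot('top')
g=cv2.GaussianBlur(cv2.cvtColor(c['img'],cv2.COLOR_BGR2GRAY),(0,0),.7).astype(float)
def fit(p0,p1,z,us,ax=0):
    pts=[]
    for u in us:
        v0=p0[1]+(p1[1]-p0[1])*(u-p0[0])/(p1[0]-p0[0])
        vs=np.arange(int(v0)-3,int(v0)+5);dg=np.diff(g[vs,u]);i=np.argmin(dg)
        if 0<i<len(dg)-1:
            a,b,e=dg[i-1:i+2];pts.append((u,vs[i]+.5+.5*(a-e)/(a-2*b+e)))
    W=ray(c,pts,z);p=np.polyfit(W[:,1],W[:,0],1);r=W[:,0]-np.polyval(p,W[:,1]);k=abs(r)<.0015
    p,cv=np.polyfit(W[k,1],W[k,0],1,cov=True);print(k.sum(),len(k),'yaw',-np.arctan(p[0]),'+-',cv[0,0]**.5,'x at y=.0864:',np.polyval(p,.0864))
fit((237,215.8),(287,212.5),.018,range(240,285))
fit((238,181),(328,175.6),.026,[*range(290,328)])
o=ctrl.get_obs();print(o['force'],o['ee_pos'])
E
```

```text
43 45 yaw 0.1149061144594764 +- 0.003050600805049548 x at y=.0864: 0.5411391295353152
38 38 yaw 0.10932083449566063 +- 0.0019630304879593814 x at y=.0864: 0.6411997297241211
[ 0.40840938  0.42641056 -0.3386341 ] [ 0.53579724 -0.15172633  0.12406807]
```

```bash
python3 -c "
from station import ctrl
print(ctrl.hand_in())"
```

```text
the job is handed in; nothing more can be done
None
```

The cover lies flush along the fence and against the stop block with the plunger pushed in (the arm stalled on the block 6 mm after first touching it), the can, tin and torch were not approached, and the job was handed in after about 21 s; no verdict was shown.

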